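# Hold a filter cube home in the alignment jig

### The job

Take the loose black filter cube, set it lengthways and upright down in the channel of the alignment jig, and push it along the channel against the sprung plunger until it is fully home, square against the steel hard stop. Finish while still holding it pressed there, so that a colleague can tighten the clamp: do not let go, or the spring will push it back out. Leave the lens, the bottle and the slide box where they stand.

Things in the scene. Friction and masses are not known exactly. Their poses are not given: they have to be found in the camera images.
- cube_mid (a point): Centre of the filter cube: a loose plain black upright block, 50 mm long (its x), 34 mm wide (its y), 52 mm high, about 0.18 kg, standing on the bench, with a round amber window of 27 mm on top. This point is half-way up, 26 mm above its underside. x along its length, z up. Either end may go first.
- cube: The same filter cube; origin at the centre of its underside.
- jig: Alignment jig fixed to the bench: aluminium base 190 (x) by 100 (y), 10 mm thick. Origin: centre of its underside; channel floor 10 mm above. Channel along x between steel rails 41 mm apart, tops 18 mm above the bench, x = -70 to 35 mm, flared mouth to -92. Push towards +x. Grey housing behind the stop, x = 45 to 85, 60 wide, top at 58 mm. Open above for x under 21 mm: the cube can be lowered in.
- stop: Hard stop of the jig: two fixed steel lands, one either side of the plunger, their faces looking to the jig's -x at x = +35 mm, 10 to 50 mm above the bench, y = 10 to 21 mm either side of the middle. Origin and axes coincide with those of the jig.
- jig_stop (a point): Middle point of the plane of the stop faces, between the two lands: 35 mm along the jig's x, 36 mm above the bench. Axes as the jig's. With the cube home its centre lies 25 mm from here towards the jig's -x, at the same height.
- plunger_nose (a point): Tip of the nose of the sprung steel plunger, which slides along the jig's x between the two lands; head 15 mm across. At rest the tip stands 14 mm proud of the stop faces, 36 mm above the bench.
- plunger (a joint): How far the plunger is pushed in (m): 0 at rest, 0.014 when the pushed part meets the hard stop. The spring pushes back with about 4 N at first and 9 N at the stop; any push beyond that goes into the stop.
- objective: Bystander: small steel microscope objective lens standing on the bench, 32 mm across, 54 mm high. Origin at the centre of its underside.
- oil: Bystander: small closed amber bottle with a black cap, 32 mm across, 62 mm high. Origin at the centre of its underside.
- slidebox: Bystander: flat box of slides, 87 by 102 mm, 33 mm high, beyond the others. Origin at the centre of its underside.
Things that resemble listed ones, but are neither listed nor needed, are in the scene too. Of the things like the cube, leave any that is green; of the rest the larger one is meant.

How it is judged:
On the way:
1. the cube is upright and down in the channel, lengthways between the rails, short of the stop (x of cube_mid in the frame of jig between -0.1 and 0.007 m and y of cube_mid in the frame of jig between -0.006 and 0.006 m and z of cube_mid in the frame of jig below 0.04 m and angle between cube_mid's own z axis and vertical below 0.12 rad and angle between the x axis of cube_mid and the x axis of jig, either way round below 0.2 rad), for 0.1 s.
At the end, for the whole second after the job is handed in: The cube is down in the channel (within 4 mm of the floor height, 6 mm of the middle), upright and square within 0.1 rad, presses the plunger in by more than 12.5 of its 14 mm and bears on the hard stop with more than 1 N, at rest, the fingers still holding it there (value of joint plunger above 0.0125 m and contact force between cube and stop above 1 N and x of cube_mid in the frame of jig above 0.007 m and contact force between the fingers and cube above 1 N and y of cube_mid in the frame of jig between -0.006 and 0.006 m and z of cube_mid in the frame of jig between 0.032 and 0.04 m and angle between cube_mid's own z axis and vertical below 0.1 rad and angle between the x axis of cube_mid and the x axis of jig, either way round below 0.1 rad and linear speed of cube below 0.01 m/s); the arm keeps its last pose, push and grip.
It fails at once if the lens is moved more than 30 mm (distance of objective from where it was at the start of the episode above 0.03 m).
It fails at once if the bottle is moved more than 30 mm (distance of oil from where it was at the start of the episode above 0.03 m).
It fails at once if the slide box is moved more than 30 mm (distance of slidebox from where it was at the start of the episode above 0.03 m).
It fails at once if the lens or bottle is knocked over (angle between any of objective, oil's own z axis and vertical above 0.6 rad).
It also fails if it takes over 48 s, if anything falls off the work surface, if the arm or the gripper's body presses on something with over 40 N, if the wrist force passes 120 N, or if a joint passes its speed limit or range.

### The arm

A 7-joint arm with a two-finger parallel gripper is mounted at the origin on the work surface. World frame = base frame: x ahead of the robot, y to its left, z up, the work surface at z = 0. Lengths are in m, angles in rad, forces in N, time in s.
With the tool pointing down it reaches from about 0.425 to 0.925 m from the base axis. Payload 6.8 kg.
Tool frame: the origin (TCP) lies at the very end of the fingers, on their centre line; the grasp point (between the pads) lies 19 mm behind it (r.tcp_to_grasp is the z of the grasp point in the tool frame, in m); z points along the fingers, y is the line along which they close (so a half turn about z gives the same grasp; the last joint's range is limited). The gripper opens to 88 mm and grips with 3 to 60 N. Pads are 20 mm wide; open, the fingers measure 115 mm over their backs; the gripper's body (75 mm by 178 mm) begins 61 mm behind the grasp point.
Start: joints at [-1.275, 0.477, 0.022, 1.555, -0.011, 1.109, -0.083], TCP at [0.265, 0.621, 0.223] pointing down, gripper open.
Joint ranges: [-2.96, 2.96], [-0.34, 2.1], [-1.41, 1.46], [0.24, 2.44], [-1.37, 4.51], [0.17, 1.92], [-2.96, 2.96]. Speed limits (rad/s): [2.39, 2.39, 3.14, 3.14, 3.14, 3.14, 3.14].

### API

Orientations are given as [roll, pitch, yaw] about the fixed x, y, z axes, in that order (R = Rz(yaw) Ry(pitch) Rx(roll)).
In Python, from rig import r, imaging gives the robot as it stands.
- The arm moves only by the tool jog_arm, never from a script. Its arguments are lists of equal length, an entry for each row: "slide": the shift along the tool's x, y, z in m, a list of three; "spin": the turn about the tool's z in degrees; "grip": the finger opening in m, from 0 to 0.0878. A call has 1 to 8 rows; each row shifts and turns the commanded pose from where the row before left it, along the tool's axes as they then stand; what a row does not reach is not made up. A row lasts 1/10 s, in which the tool goes at most 50 mm and 8.59 degrees, less where a joint would pass 70% of its speed; a pose out of reach is approached as far as the arm can. A call with a gripper value outside its range is refused whole. The fingers move at their own pace and stop on an object; the grip force is fixed at half the most. Time passes only in rows, so rows that do not move let the fingers close. It gives the time, the measured TCP pose, the force, the opening and the grip force at its end, in the units of the state.
- r.sense(): the state, without advancing time (a new reading comes with each control period).
- imaging.read_camera(name): name is "scene" or "top"; returns a dict with "image" (420x560x3 uint8, red, green, blue), "range_z" (420x560 float32, m along the optical axis (not along the pixel's ray), 0 where there is no reading), "intrinsics" (3x3 intrinsics, pixels), "extrinsics" (4x4, takes a point from world to camera coordinates). Camera axes: x right, y down, z forward; pixel columns grow to the right and rows downward; lengths in m; the calibration is good to about 2 mm. A picture is of the moment at which its call begins.
- r.job_done(): hands the job in; it is judged then, once.
The state is a dict: "time": time; "joint_pos": joint angles; "joint_velocities": joint speeds; "joint_efforts": joint torques, N m; "tcp_pos": TCP position; "ee_rot": TCP orientation; "contact_force": force on the tool from outside, world axes, zero at the start; "moment": the same for the moment, N m; "grip_width": opening from 0.0 (shut) to 1.0 (fully open); "grip_force": force on a finger pad.
Only numpy, scipy, OpenCV 4.12 (cv2) and the standard library are available. Lean on these libraries where they do the work, as an engineer would, in place of code of your own. Each camera call takes 0.05 s, during which the arm holds its last target. There are 200 camera calls.

## Working session

There is one attempt and no reset: what is moved stays moved. The work goes in short steps, Python scripts to look and compute and a tool call to move; the robot and the scene stay as the last step left them, time stands still between calls to the robot, and variables do not carry over. Pictures are saved under pics/ and viewed, at most 10 in all, crops included, and the job is handed in when it is done.

Besides the shell and the picture viewer there is one more tool, called after ">>>" as name([rows], argument=value, ...), one row to a line, values as JSON. jog_arm: Moves the arm, as the interface text tells. Its arguments: {"type":"object","properties":{"slide":{"type":"array","items":{"type":"array","items":{"type":"number"}}},"spin":{"type":"array","items":{"type":"number"}},"grip":{"type":"array","items":{"type":"number"}}},"required":["slide","spin","grip"]}

```bash
mkdir -p pics; cat > h.py <<'E'
import numpy as np,cv2
from rig import r,imaging
def cloud(name):
    d=imaging.read_camera(name); z=d["range_z"]; K=d["intrinsics"]; T=np.linalg.inv(d["extrinsics"])
    v,u=np.mgrid[:z.shape[0],:z.shape[1]]
    p=np.stack([(u-K[0,2])/K[0,0]*z,(v-K[1,2])/K[1,1]*z,z],-1)@T[:3,:3].T+T[:3,3]
    p[z==0]=np.nan
    return d["image"],p
E
python3 - <<'E'
from h import *
for n in("scene","top"):
    im,p=cloud(n); cv2.imwrite(f"pics/{n}0.png",im[...,::-1]); np.save(n+"0.npy",p)
    d=imaging.read_camera(n); print(n,np.linalg.inv(d["extrinsics"])[:3].round(3).tolist())
print(r.sense(),r.tcp_to_grasp)
E
```

```text
scene [[-0.129, 0.782, -0.61, 1.237], [0.991, 0.091, -0.094, 0.073], [-0.018, -0.617, -0.787, 0.848]]
top [[0.013, -0.999, 0.048, 0.556], [-1.0, -0.013, -0.01, -0.045], [0.011, -0.047, -0.999, 1.016]]
{'time': 0.2, 'joint_pos': array([-1.27510156,  0.47751212,  0.02236392,  1.55597472, -0.01149272,
        1.10929645, -0.08311472]), 'joint_velocities': array([-0.00020332, -0.00201061,  0.00104535, -0.00265747,  0.00160694,
        0.00012468, -0.00018229]), 'joint_efforts': array([-3.18073280e-04, -5.82671392e+01,  1.53305825e+00, -2.72584158e+01,
       -5.43513231e-02,  1.49054057e-02,  1.40284274e-04]), 'tcp_pos': array([0.26509151, 0.6204096 , 0.22207664]), 'ee_rot': array([-3.14053345e+00,  8.04131910e-05,  2.73779148e+00]), 'contact_force': array([ 0.69214838, -0.15891616, -0.28452518]), 'moment': array([-0.01076375, -0.01224076,  0.03298208]), 'grip_force': 0.0, 'grip_width': 1.0004273750226311} -0.0187
```

View pics/top0.png

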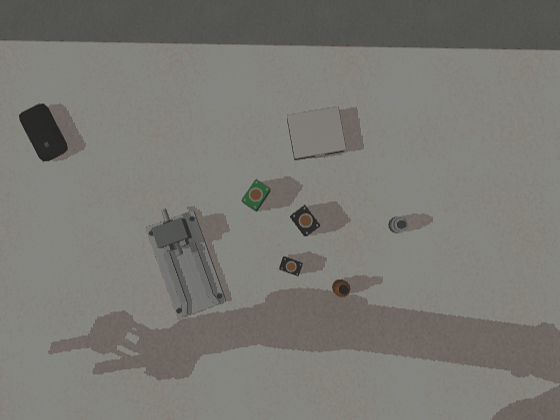

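View pics/scene0.png

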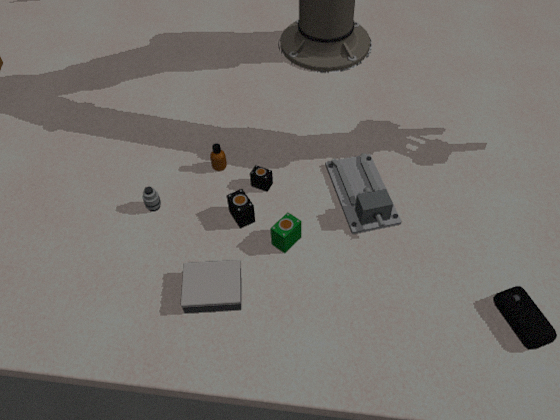

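The top view shows the large black cube at (305,221), the small black decoy at (291,266) and the green one at (256,195). The jig is near (187,262), with its mouth at the bottom and its housing at (171,234). The bottle is at (341,288), the lens at (398,224) and the slide box at (317,133). Next I measure the cube and jig.

```bash
cat >> h.py <<'E'
def rect(p,box,zlo,zhi):
    u0,u1,v0,v1=box; q=p[v0:v1,u0:u1].reshape(-1,3); q=q[(q[:,2]>zlo)&(q[:,2]<zhi)]
    (c,s,a)=cv2.minAreaRect((q[:,:2]*1000).astype(np.float32))
    return len(q),np.round(c,1),np.round(s,1),round(a,1),np.median(q[:,2]).round(4)
E
python3 - <<'E'
from h import *
p=np.load("top0.npy")
print("cube",rect(p,(280,330,195,245),.04,.065))
print("small",rect(p,(275,307,250,280),.02,.065))
print("green",rect(p,(235,275,175,215),.04,.065))
print("jig all",rect(p,(135,240,195,330),.005,.03))
print("housing",rect(p,(135,240,195,330),.05,.07))
print("rails",rect(p,(135,240,195,330),.0145,.024))
print("bottle",rect(p,(325,355,272,305),.03,.08),"lens",rect(p,(380,415,210,240),.03,.08))
print("bench z",np.nanmedian(p[330:400,20:500,2]))
ps=np.load("scene0.npy")
print("scene cube",rect(ps,(222,262,185,232),.045,.065),"jig",rect(ps,(315,410,145,240),.005,.03),"hous",rect(ps,(345,400,180,230),.05,.07))
im=cv2.imread("pics/top0.png")
cv2.imwrite("pics/crop1.png",cv2.resize(im[190:330,135:335],None,fx=4,fy=4,interpolation=cv2.INTER_CUBIC))
E
```

```text
cube (480, array([ 592.3, -112.6]), array([49.7, 34.3]), 37.2, np.float64(0.0529))
small (286, array([505.1, -86.6]), array([38.2, 26. ]), 71.4, np.float64(0.0406))
green (484, array([639.8, -18.1]), array([33.8, 49.7]), 57.2, np.float64(0.0526))
jig all (4124, array([507.9, 116. ]), array([260.1, 201.2]), 0.9, np.float64(0.0112))
housing (738, array([562.4, 139.6]), array([52. , 60.7]), 21.1, np.float64(0.0585))
rails (913, array([505.4, 117.4]), array([186.9,  95.6]), 19.9, np.float64(0.0184))
bottle (216, array([ 463.6, -184.3]), array([28.8, 30.8]), 89.0, np.float64(0.0418)) lens (215, array([ 587. , -292.8]), array([31. , 28.9]), 3.8, np.float64(0.0457))
bench z 0.00048210490626776625
scene cube (398, array([ 593.1, -113.6]), array([54.2, 35. ]), 38.3, np.float64(0.0512)) jig (2668, array([505.8, 117. ]), array([193.3, 101.8]), 20.7, np.float64(0.01)) hous (595, array([564.1, 139.4]), array([48.5, 61.2]), 18.6, np.float64(0.0569))
```

View pics/crop1.png

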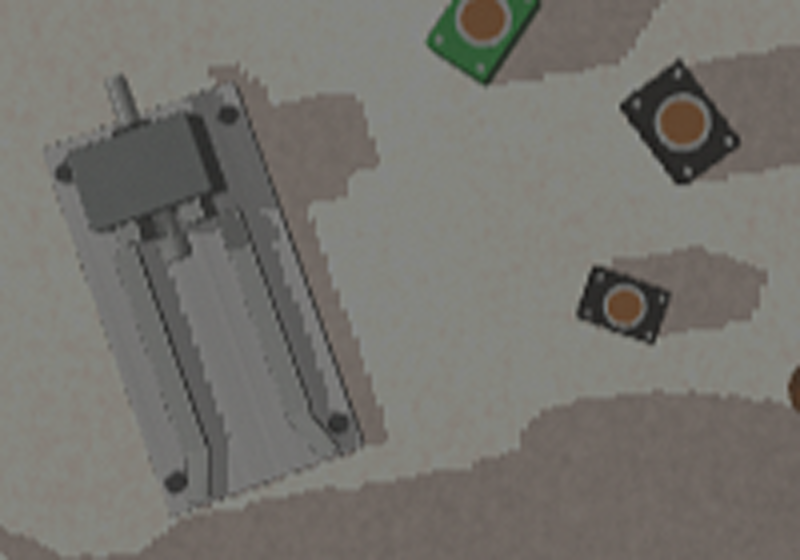

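```bash
cat >> h.py <<'E'
def go(x,y,z,yaw):
    s=r.sense(); t=s["tcp_pos"]; from scipy.spatial.transform import Rotation as R
    M=R.from_euler("xyz",s["ee_rot"]).as_matrix()
    print("tool-frame delta mm",(M.T@(np.array([x,y,z])-t)*1000).round(1),"spin",round(-((yaw-np.degrees(s["ee_rot"][2])+180)%360-180),2), "tcp",t.round(4),"rpy",np.degrees(s["ee_rot"]).round(2),"F",s["contact_force"].round(1),"grip",round(s["grip_width"]*87.8,1),round(s["grip_force"],1),"t",round(s["time"],2))
E
python3 - <<'E'
from h import *
for n,b in(("top",(135,240,195,330)),("scene",(310,410,145,240))):
    p=np.load(n+"0.npy"); q=p[b[2]:b[3],b[0]:b[1]].reshape(-1,3)
    def fit(m):
        k=q[m]; c,s,a=cv2.minAreaRect((k[:,:2]*1000).astype(np.float32)); return np.round(c,1),np.round(s,1),round(a,2)
    base=(q[:,2]>.007)&(q[:,2]<.03)&(np.hypot(q[:,0]-.506,q[:,1]-.117)<.115)
    print(n,"base",fit(base))
    for a in(19,20,21):
        c=np.array([.5058,.1170]); t=np.radians(a); l=(q[:,:2]-c)@np.array([[np.cos(t),-np.sin(t)],[np.sin(t),np.cos(t)]])*1000
        # channel walls: innermost rail-top points per x slice
        out=[]
        for x0 in(-60,-40,-20,0,20):
            m=(abs(l[:,0]-x0)<10)&(q[:,2]>.0155)&(q[:,2]<.022); y=l[m,1]
            out.append((y[y<0].max().round(1),y[y>0].min().round(1)))
        h=(q[:,2]>.052)&(q[:,2]<.063)
        print(a,out,"housing x",np.percentile(l[h],[1,99],axis=0).round(1).tolist())
go(.5925,-.113,.2,37.2)
E
```

```text
top base (array([506. , 107.6]), array([214.1, 126.5]), 18.52)
19 [(np.float64(-21.1), np.float64(19.8)), (np.float64(-20.3), np.float64(20.5)), (np.float64(-17.0), np.float64(8.0)), (np.float64(-16.2), np.float64(21.4)), (np.float64(-4.8), np.float64(11.4))] housing x [[39.5, -26.6], [83.9, 32.2]]
20 [(np.float64(-20.2), np.float64(20.8)), (np.float64(-19.5), np.float64(21.0)), (np.float64(-16.6), np.float64(8.4)), (np.float64(-16.1), np.float64(21.4)), (np.float64(-5.4), np.float64(11.2))] housing x [[39.8, -27.6], [83.9, 31.4]]
21 [(np.float64(-19.3), np.float64(21.9)), (np.float64(-18.6), np.float64(21.6)), (np.float64(-16.2), np.float64(8.8)), (np.float64(-16.0), np.float64(21.4)), (np.float64(-5.9), np.float64(11.1))] housing x [[40.1, -28.7], [84.0, 30.3]]
scene base (array([505.9, 116.5]), array([193.3, 100.8]), 20.62)
19 [(np.float64(-22.5), np.float64(17.7)), (np.float64(-22.0), np.float64(18.8)), (np.float64(-20.9), np.float64(19.1)), (np.float64(-21.2), np.float64(20.4)), (np.float64(-20.2), np.float64(20.2))] housing x [[45.4, -27.7], [85.6, 30.5]]
20 [(np.float64(-21.5), np.float64(18.8)), (np.float64(-21.3), np.float64(19.3)), (np.float64(-20.7), np.float64(19.5)), (np.float64(-21.3), np.float64(20.6)), (np.float64(-20.6), np.float64(20.0))] housing x [[45.6, -28.7], [85.5, 29.6]]
21 [(np.float64(-20.5), np.float64(19.9)), (np.float64(-20.5), np.float64(19.9)), (np.float64(-20.6), np.float64(20.0)), (np.float64(-21.4), np.float64(20.5)), (np.float64(-21.0), np.float64(19.8))] housing x [[45.8, -29.8], [85.3, 28.5]]
tool-frame delta mm [-589.2 -545.8   22.7] spin 119.66 tcp [0.2651 0.6204 0.2221] rpy [-179.94    0.    156.86] F [ 0.7 -0.2 -0.3] grip 87.8 0.0 t 0.2
```

Jig: centre (0.506, 0.117), yaw about 20.5°, and the sizes match. Cube: (0.5925, -0.113), yaw 37.2°. Moving above the cube.

>>> jog_arm([
  [-0.029,-0.027,0],
  [-0.029,-0.027,0],
  [-0.029,-0.027,0],
  [-0.029,-0.027,0],
  [-0.029,-0.027,0],
  [-0.029,-0.027,0],
  [-0.029,-0.027,0],
  [-0.029,-0.027,0],
], spin=[0,0,0,0,0,0,0,0], grip=[0.0878,0.0878,0.0878,0.0878,0.0878,0.0878,0.0878,0.0878])

```text
time: 1.0
tcp_pos: [0.3941, 0.3293, 0.2227]
ee_rot: [3.141, -0.0, 2.738]
contact_force: [-0.1, 0.2, -0.3]
grip_width: 1.002
grip_force: 0.0
```

>>> jog_arm([
  [-0.029,-0.027,0],
  [-0.029,-0.027,0],
  [-0.029,-0.027,0],
  [-0.029,-0.027,0],
  [-0.029,-0.027,0],
  [-0.029,-0.027,0],
  [-0.029,-0.027,0],
  [-0.029,-0.027,0],
], spin=[0,0,0,0,0,0,0,0], grip=[0.0878,0.0878,0.0878,0.0878,0.0878,0.0878,0.0878,0.0878])

```text
time: 1.8
tcp_pos: [0.5225, 0.0397, 0.2227]
ee_rot: [3.141, 0.0, 2.738]
contact_force: [1.0, 0.6, 0.1]
grip_width: 1.0
grip_force: 0.0
```

>>> jog_arm([
  [0,0,0],
  [0,0,0],
  [0,0,0],
  [0,0,0],
  [0,0,0],
  [0,0,0],
  [0,0,0],
  [0,0,0],
], spin=[8,8,8,8,8,8,8,8], grip=[0.0878,0.0878,0.0878,0.0878,0.0878,0.0878,0.0878,0.0878])

```text
time: 2.6
tcp_pos: [0.522, 0.0412, 0.2226]
ee_rot: [-3.141, -0.0, 1.615]
contact_force: [-0.9, -0.4, 0.5]
grip_width: 1.001
grip_force: 0.0
```

>>> jog_arm([
  [0,0,0],
  [0,0,0],
  [0,0,0],
  [0,0,0],
  [0,0,0],
  [0,0,0],
  [0,0,0],
  [0,0,0],
], spin=[8,8,8,8,8,8,7.6,0], grip=[0.0878,0.0878,0.0878,0.0878,0.0878,0.0878,0.0878,0.0878])

```text
time: 3.4
tcp_pos: [0.522, 0.0413, 0.2226]
ee_rot: [3.142, 0.0, 0.649]
contact_force: [-0.2, -1.1, -0.1]
grip_width: 1.001
grip_force: 0.0
```

```bash
python3 -c "
from h import *
go(.5925,-.113,.1,37.2); print(r.sense()['joint_pos'].round(2))"
```

```text
tool-frame delta mm [-37.2 165.5 122.6] spin 0.01 tcp [0.522  0.0413 0.2226] rpy [1.800e+02 1.000e-02 3.721e+01] F [-0.2 -1.1 -0.1] grip 87.9 0.0 t 3.4
[-0.77  0.26  0.68  1.95 -0.2   1.   -0.91]
```

>>> jog_arm([
  [-0.0074,0.033,0],
  [-0.0074,0.033,0],
  [-0.0074,0.033,0],
  [-0.0074,0.033,0],
  [-0.0076,0.0335,0],
  [0,0,0.04],
  [0,0,0.04],
  [0,0,0.04],
], spin=[0,0,0,0,0,0,0,0], grip=[0.0878,0.0878,0.0878,0.0878,0.0878,0.0878,0.0878,0.0878])

```text
time: 4.2
tcp_pos: [0.5929, -0.1132, 0.1013]
ee_rot: [3.141, -0.001, 0.654]
contact_force: [1.1, 1.1, -1.1]
grip_width: 1.0
grip_force: 0.0
```

```bash
python3 -c "
from h import *
im,p=cloud('scene'); cv2.imwrite('pics/s1.png',cv2.resize(im[110:260,130:330,::-1],None,fx=4,fy=4)); go(.5925,-.113,.015,37.2)"
```

```text
tool-frame delta mm [ 3.   3.7 79.9] spin 0.31 tcp [ 0.5886 -0.1119  0.095 ] rpy [-179.64    0.39   37.51] F [-2.2 -0.4 -4.2] grip 87.9 0.0 t 4.25
```

View pics/s1.png

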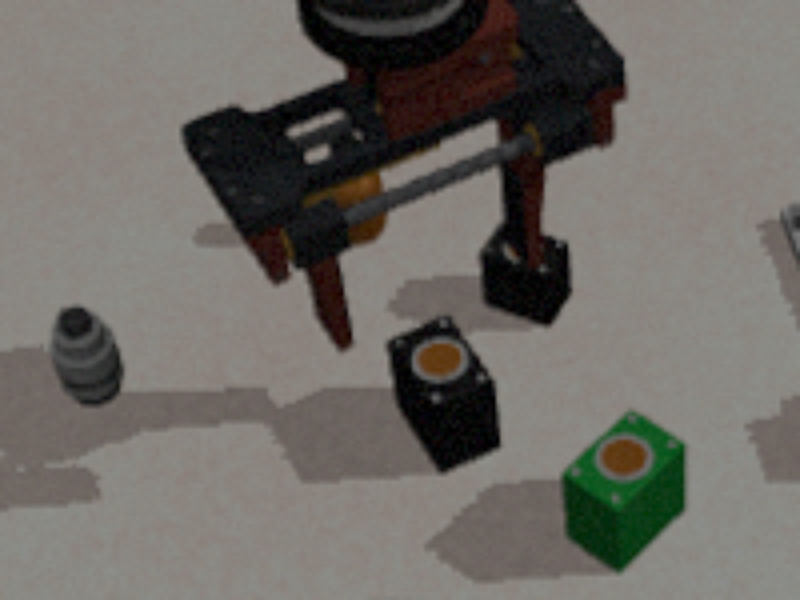

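The open gripper is over the black cube (440,390) with a finger either side. The green cube, lens and small decoy are clear of the fingers. Descending.

>>> jog_arm([
  [0,0,0],
  [0,0,0],
  [0,0,0.02],
  [0,0,0.02],
  [0,0,0.02],
  [0,0,0.02],
  [0,0,0.004],
  [0,0,0],
], spin=[0,0,0,0,0,0,0,0], grip=[0.0878,0.0878,0.0878,0.0878,0.0878,0.0878,0.0878,0.0878])

```text
time: 5.05
tcp_pos: [0.5938, -0.1132, 0.0201]
ee_rot: [3.14, -0.001, 0.651]
contact_force: [0.4, 0.2, -0.2]
grip_width: 1.002
grip_force: 0.0
```

>>> jog_arm([
  [0,0,0],
  [0,0,0],
  [0,0,0],
], spin=[0,0,0], grip=[0.0878,0.0878,0.0878])

```text
time: 5.35
tcp_pos: [0.5934, -0.1131, 0.0197]
ee_rot: [3.141, -0.001, 0.651]
contact_force: [-0.7, -0.4, 0.7]
grip_width: 1.0
grip_force: 0.0
```

```bash
python3 -c "
from h import *
go(.5925,-.113,.015,37.2)"
```

```text
tool-frame delta mm [-0.6 -0.7  4.7] spin 0.07 tcp [ 0.5934 -0.1131  0.0197] rpy [ 1.7995e+02 -7.0000e-02  3.7270e+01] F [-0.7 -0.4  0.7] grip 87.8 0.0 t 5.35
```

>>> jog_arm([
  [-0.0006,-0.0006,0.0045],
  [0,0,0],
  [0,0,0],
  [0,0,0],
  [0,0,0],
  [0,0,0],
  [0,0,0],
  [0,0,0],
], spin=[0,0,0,0,0,0,0,0], grip=[0.0878,0.07,0.055,0.045,0.038,0.032,0.028,0.028])

```text
time: 6.15
tcp_pos: [0.592, -0.113, 0.0142]
ee_rot: [3.141, -0.0, 0.65]
contact_force: [0.5, -0.8, -0.2]
grip_width: 0.399
grip_force: 0.3
```

>>> jog_arm([
  [0,0,0],
  [0,0,0],
  [0,0,0],
  [0,0,0],
], spin=[0,0,0,0], grip=[0.02,0.02,0.02,0.02])

```text
time: 6.55
tcp_pos: [0.592, -0.1131, 0.0142]
ee_rot: [3.141, -0.0, 0.65]
contact_force: [0.3, -0.6, -0.9]
grip_width: 0.389
grip_force: 30.0
```

Gripped at 34 mm, as expected. Lifting.

>>> jog_arm([
  [0,0,-0.01],
  [0,0,-0.02],
  [0,0,-0.025],
  [0,0,-0.025],
  [0,0,-0.01],
  [0,0,0],
  [0,0,0],
  [0,0,0],
], spin=[0,0,0,0,0,4,8,4.7], grip=[0.02,0.02,0.02,0.02,0.02,0.02,0.02,0.02])

```text
time: 7.35
tcp_pos: [0.5915, -0.1126, 0.104]
ee_rot: [-3.141, 0.0, 0.354]
contact_force: [-0.7, -0.0, -2.4]
grip_width: 0.383
grip_force: 30.0
```

```bash
python3 -c "
from h import *
t=np.radians(20.5); c=np.array([.506,.117]); g=c+(-.040)*np.array([np.cos(t),np.sin(t)]); print(g)
go(*g,.105,20.5)"
```

```text
[0.46853311 0.1029917 ]
tool-frame delta mm [ -40.5 -244.9   -0.9] spin -0.21 tcp [ 0.5915 -0.1126  0.104 ] rpy [-1.7996e+02  3.0000e-02  2.0290e+01] F [-0.7 -0.  -2.4] grip 33.6 30.0 t 7.35
```

>>> jog_arm([
  [-0.003,-0.017,0],
  [-0.006,-0.036,0],
  [-0.006,-0.036,0],
  [-0.006,-0.036,0],
  [-0.006,-0.036,0],
  [-0.006,-0.036,0],
  [-0.0055,-0.034,0],
  [-0.002,-0.014,0],
], spin=[0,0,0,0,0,0,0,0], grip=[0.02,0.02,0.02,0.02,0.02,0.02,0.02,0.02])

```text
time: 8.15
tcp_pos: [0.4654, 0.1052, 0.1036]
ee_rot: [-3.14, 0.002, 0.363]
contact_force: [0.4, -0.1, -1.4]
grip_width: 0.384
grip_force: 30.0
```

>>> jog_arm([
  [0,0,0],
  [0,0,0],
  [0,0,0.02],
  [0,0,0.02],
  [0,0,0],
  [0,0,0],
  [0,0,0],
], spin=[0,0,0,0,0,0,0], grip=[0.02,0.02,0.02,0.02,0.02,0.02,0.02])

```text
time: 8.85
tcp_pos: [0.4689, 0.1015, 0.0649]
ee_rot: [3.141, -0.001, 0.357]
contact_force: [-0.1, -0.1, -1.9]
grip_width: 0.384
grip_force: 30.0
```

```bash
python3 -c "
from h import *
im,p=cloud('scene'); cv2.imwrite('pics/s2.png',cv2.resize(im[90:240,270:470,::-1],None,fx=4,fy=4)); go(.4685,.103,.025,20.5)
print(r.sense()['joint_pos'].round(2))"
```

```text
tool-frame delta mm [ 0.  -1.2 40. ] spin 0.01 tcp [0.4688 0.1018 0.065 ] rpy [ 1.800e+02 -9.000e-02  2.051e+01] F [-0.6  0.2 -0.8] grip 33.6 30.0 t 8.9
[-0.89  0.47  0.68  2.18 -0.5   0.64 -1.06]
```

View pics/s2.png

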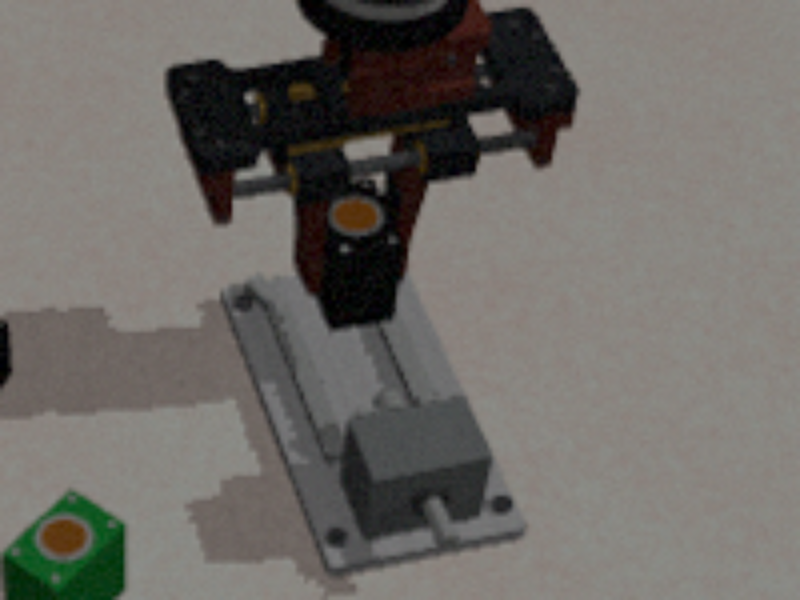

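The cube hangs upright above the channel at (355,260) in the crop, lined up with the jig. Next I check its offset in the jig frame numerically.

```bash
cat >> h.py <<'E'
def cubejig(zc):
    t=np.radians(20.5)
    for n in("scene",):
        im,p=cloud(n); q=p.reshape(-1,3); l=(q[:,:2]-[.506,.117])@np.array([[np.cos(t),-np.sin(t)],[np.sin(t),np.cos(t)]])*1000
        dark=im.reshape(-1,3).max(1)<45
        m=(abs(l[:,1])<30)&(abs(l[:,0])<80)&(q[:,2]>zc-.02)&(q[:,2]<zc+.02)&dark
        f=m&(l[:,0]>np.percentile(l[m,0],99)-4) # front face
        print(n,"front x",np.median(l[f,0]).round(1),"y",np.percentile(l[f,1],[1,50,99]).round(1),"slope deg",np.degrees(np.polyfit(l[f,1],l[f,0],1)[0]).round(1),"n",f.sum())
E
python3 -c "
from h import *
cubejig(.076)"
```

```text
scene front x -14.6 y [-23.4  -3.1  14.5] slope deg -13.1 n 159
```

```bash
cat >> h.py <<'E'
def window(zlo,zhi):
    t=np.radians(20.5)
    im,p=cloud("scene"); q=p.reshape(-1,3); l=(q[:,:2]-[.506,.117])@np.array([[np.cos(t),-np.sin(t)],[np.sin(t),np.cos(t)]])*1000
    i=im.reshape(-1,3).astype(int)
    m=(np.abs(l)<90).all(1)&(q[:,2]>zlo)&(q[:,2]<zhi)
    w=m&(i[:,0]>i[:,2]*1.8)&(i[:,0]>70)
    print("window jig xy",l[w].mean(0).round(1),"ext",np.ptp(l[w],axis=0).round(1),"z",np.median(q[w,2]).round(4),w.sum())
    return im
E
python3 -c "
from h import *
window(.09,.115); go(.4685,.103,.025,20.5)"
```

```text
window jig xy [-41.1  -0.4] ext [20.7 20.1] z 0.103 60
tool-frame delta mm [ 0.2 -0.7 39.9] spin 0.05 tcp [0.4685 0.1022 0.0649] rpy [-1.7999e+02 -8.0000e-02  2.0550e+01] F [ 0.4  0.2 -1.4] grip 33.2 30.0 t 9.0
```

Centred within 1 mm, so I lower it.

>>> jog_arm([
  [0,-0.0005,0.01],
  [0,0,0.012],
  [0,0,0.008],
  [0,0,0.004],
  [0,0,0.003],
  [0,0,0.002],
  [0,0,0],
  [0,0,0],
], spin=[0,0,0,0,0,0,0,0], grip=[0.02,0.02,0.02,0.02,0.02,0.02,0.02,0.02])

```text
time: 9.8
tcp_pos: [0.4679, 0.1027, 0.0253]
ee_rot: [-3.142, -0.0, 0.359]
contact_force: [0.2, 1.0, -0.8]
grip_width: 0.385
grip_force: 30.0
```

```bash
python3 -c "
from h import *
im=window(.05,.075); cv2.imwrite('pics/s3.png',cv2.resize(im[90:240,270:470,::-1],None,fx=4,fy=4)); go(.4685,.103,.0245,20.5)"
```

```text
window jig xy [-41.2  -0. ] ext [19.1 18.7] z 0.0635 62
tool-frame delta mm [ 0.6 -0.1  0.9] spin 0.06 tcp [0.468  0.1027 0.0254] rpy [-1.800e+02 -3.000e-02  2.056e+01] F [ 0.1  0.5 -0.8] grip 33.6 30.0 t 9.85
```

View pics/s3.png

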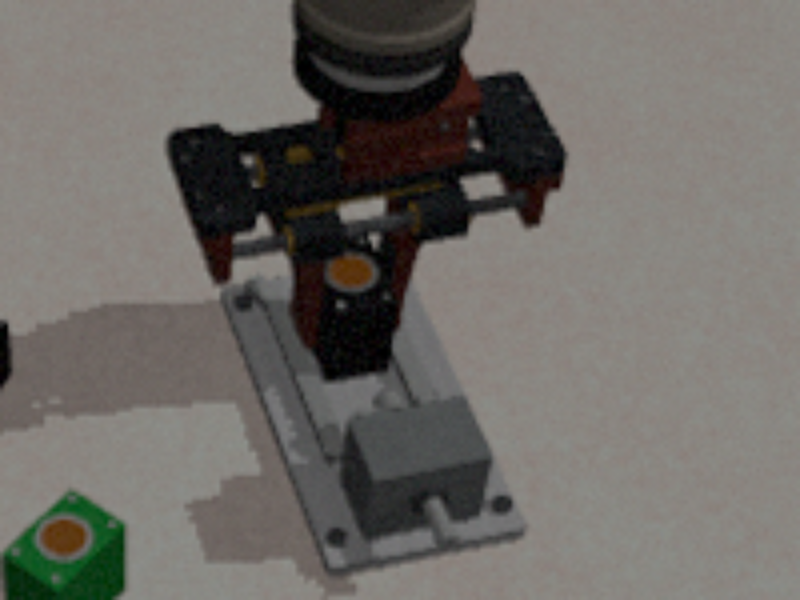

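The cube sits between the rails, about 1 mm above the floor and centred. Pushing along +x.

>>> jog_arm([
  [0.003,0,0.0005],
  [0.007,0,0],
  [0.008,0,0],
  [0.008,0,0],
  [0.005,0,0],
  [0.002,0,0],
  [0,0,0],
  [0,0,0],
], spin=[0,0,0,0,0,0,0,0], grip=[0.02,0.02,0.02,0.02,0.02,0.02,0.02,0.02])

```text
time: 10.65
tcp_pos: [0.4983, 0.1141, 0.0245]
ee_rot: [-3.142, 0.001, 0.359]
contact_force: [0.7, -0.8, -1.4]
grip_width: 0.385
grip_force: 30.0
```

```bash
python3 -c "
from h import *
window(.05,.075); t=np.radians(20.5); go(.506+.01*np.cos(t),.117+.01*np.sin(t),.0245,20.5)"
```

```text
window jig xy [-8.4  0.6] ext [22.9 19.7] z 0.0626 60
tool-frame delta mm [18.3 -0.   0.1] spin 0.05 tcp [0.4982 0.1141 0.0246] rpy [-1.7999e+02  3.0000e-02  2.0550e+01] F [ 0.4 -0.  -1.4] grip 33.7 30.0 t 10.7
```

>>> jog_arm([
  [0.004,0,0],
  [0.004,0,0],
  [0.003,0,0],
  [0.002,0,0],
  [0,0,0],
  [0,0,0],
], spin=[0,0,0,0,0,0], grip=[0.02,0.02,0.02,0.02,0.02,0.02])

```text
time: 11.3
tcp_pos: [0.509, 0.1182, 0.0242]
ee_rot: [-3.141, 0.004, 0.359]
contact_force: [-5.4, -1.7, 1.5]
grip_width: 0.384
grip_force: 30.0
```

>>> jog_arm([
  [0.002,0,0],
  [0.002,0,0],
  [0,0,0],
  [0,0,0],
], spin=[0,0,0,0], grip=[0.02,0.02,0.02,0.02])

```text
time: 11.7
tcp_pos: [0.5114, 0.1191, 0.0243]
ee_rot: [-3.14, 0.006, 0.358]
contact_force: [-10.1, -3.3, 9.3]
grip_width: 0.389
grip_force: 30.0
```

```bash
python3 -c "
from h import *
window(.05,.075); t=np.radians(20.5); go(.506+.01*np.cos(t),.117+.01*np.sin(t),.0245,20.5)"
```

```text
window jig xy [5.9 0.8] ext [21.  19.5] z 0.0621 58
tool-frame delta mm [ 4.2  0.1 -0.3] spin 0.03 tcp [0.5114 0.1191 0.0243] rpy [-179.9     0.36   20.53] F [-10.1  -3.8   7.8] grip 33.7 30.0 t 11.75
```

>>> jog_arm([
  [0.002,0,-0.0005],
  [0.002,0,0],
  [0,0,0],
  [0,0,0],
], spin=[0,0,0,0], grip=[0.02,0.02,0.02,0.02])

```text
time: 12.15
tcp_pos: [0.5144, 0.1202, 0.0243]
ee_rot: [-3.14, 0.008, 0.358]
contact_force: [-9.7, -4.2, 5.5]
grip_width: 0.387
grip_force: 30.0
```

>>> jog_arm([
  [0.002,0,0],
  [0,0,0],
  [0,0,0],
], spin=[0,0,0], grip=[0.02,0.02,0.02])

```text
time: 12.45
tcp_pos: [0.5144, 0.1202, 0.0243]
ee_rot: [-3.139, 0.011, 0.358]
contact_force: [-16.3, -5.3, 13.6]
grip_width: 0.385
grip_force: 30.0
```

```bash
python3 -c "
from h import *
window(.05,.075); t=np.radians(20.5); go(.506+.01*np.cos(t),.117+.01*np.sin(t),.0245,20.5)"
```

```text
window jig xy [9.4 0.7] ext [18.3 19.6] z 0.062 57
tool-frame delta mm [ 1.   0.1 -0.2] spin 0.03 tcp [0.5144 0.1202 0.0243] rpy [-179.85    0.64   20.53] F [-17.3  -4.6  13.6] grip 34.0 30.0 t 12.5
```

The TCP has stopped moving and the force rises by about 7 N for 2 mm, so the cube is on the stop. I add a little margin and unload the floor slightly.

>>> jog_arm([
  [0.0015,0,-0.0005],
  [0,0,0],
  [0,0,0],
  [0,0,0],
  [0,0,0],
  [0,0,0],
], spin=[0,0,0,0,0,0], grip=[0.02,0.02,0.02,0.02,0.02,0.02])

```text
time: 13.1
tcp_pos: [0.5144, 0.1202, 0.0244]
ee_rot: [-3.139, 0.014, 0.358]
contact_force: [-19.8, -6.7, 13.9]
grip_width: 0.385
grip_force: 30.0
```

```bash
python3 -c "
from h import *
im=window(.05,.075); cv2.imwrite('pics/s4.png',cv2.resize(im[90:240,270:470,::-1],None,fx=4,fy=4)); t=np.radians(20.5); go(.506+.01*np.cos(t),.117+.01*np.sin(t),.0245,20.5)"
```

```text
window jig xy [9.2 0.8] ext [19.4 19.8] z 0.0622 57
tool-frame delta mm [ 1.   0.1 -0.1] spin 0.02 tcp [0.5144 0.1203 0.0244] rpy [-179.83    0.79   20.52] F [-19.1  -5.5  12.7] grip 33.9 30.0 t 13.15
```

View pics/s4.png

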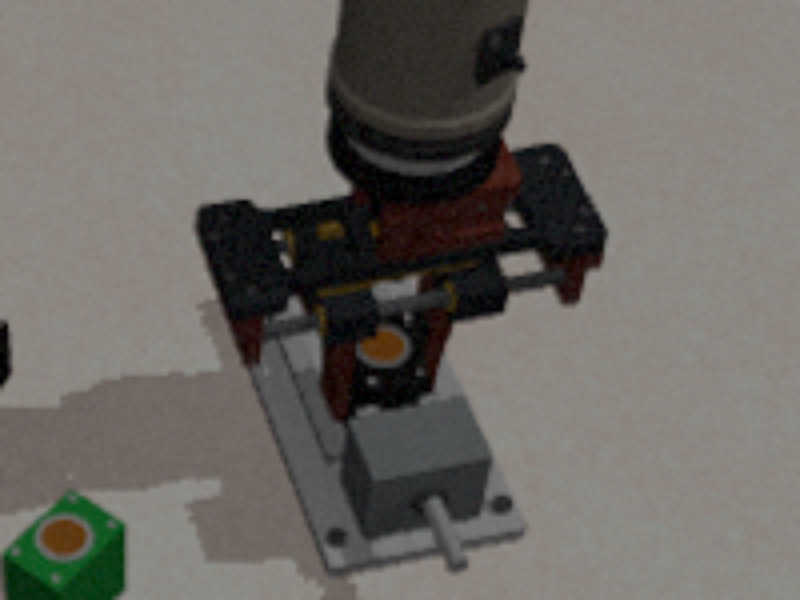

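The cube (383,350) is against the housing and square, and the plunger rod now sticks out behind at (450,540). The 20 N push is well above the 9 N spring, and the grip is firm. Handing in.

```bash
python3 -c "
from rig import r
print(r.job_done())"
```

```text
the job is handed in; nothing more can be done
None
```

The filter cube is down in the channel and, as far as I could measure, fully home against the hard stop, still gripped and pressed there with about 20 N (spring about 9 N); the job is handed in with no verdict returned, and the arm never came near the lens, bottle or slide box.

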